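# Hang, fill and close the core sample bins

### The job

Put the concrete cores away: first hang both sample bins on the wall cleat by hooking each bin's sloping rear strip over it and letting the bin drop home, level and flat to the board. Then put every core lying out into the hung bins (either bin), and finally set a lid on each bin so that it sits seated and level on the rim. Leave the concrete cube, the jar and the brush where they are.

Things in the scene. Friction and masses are not known exactly. Their poses are not given: they have to be found in the camera images.
- board: upright plywood board fixed on the bench, 340 long (y), 170 high, 18 thick, a cleat along its front. Origin: bottom middle of the front face; z up, -x out of the front. A bin hung home has its spacer against the face, its rear wall 20 off it, its origin at board x -65, z 85, its axes along the board's. Room for two bins side by side, e.g. at y +70 and -70
- cleat (a point): middle of the cleat's free upper edge (board x -17, z 148). It is an aluminium strip 4 thick, 300 long, sloping from the board's face (z 118) out and up at 60 degrees to this edge; a bin's rear strip drops into the gap behind it. Bring a bin in from the front, tilted or level, its strip just above this edge: straight down from above its spacer would land on the edge. Axes as the board's
- bin_a: grey steel open-topped tub, one of two alike, upright on the bench at the start. Origin: underside, below the middle of the opening; -x its front, +x its rear, z up. 80 tall; opening 80 (x) by 96 (y), floor 5 thick. Front wall 8 thick (x -48 to -40), rear wall x 40 to 45, sides to y +-53. A rubber spacer 20 deep, 12 high, runs along the bottom of the rear (x 45 to 65). 0.2 to 0.4 kg
- bin_b: grey steel open-topped tub, one of two alike, upright on the bench at the start. Origin: underside, below the middle of the opening; -x its front, +x its rear, z up. 80 tall; opening 80 (x) by 96 (y), floor 5 thick. Front wall 8 thick (x -48 to -40), rear wall x 40 to 45, sides to y +-53. A rubber spacer 20 deep, 12 high, runs along the bottom of the rear (x 45 to 65). 0.2 to 0.4 kg
- bin_a_strip (a point): lower edge of that bin's aluminium rear strip (middle of the edge; bin x 61, z 47). The strip is 4 thick, 100 long (y), 33 wide: its centre line leaves the rear wall at bin x 45, z 76 and slopes backwards and down, 60 degrees below horizontal, to this edge. Axes as the bin's
- bin_b_strip (a point): lower edge of that bin's aluminium rear strip (middle of the edge; bin x 61, z 47). The strip is 4 thick, 100 long (y), 33 wide: its centre line leaves the rear wall at bin x 45, z 76 and slopes backwards and down, 60 degrees below horizontal, to this edge. Axes as the bin's
- bin_a_grip (a point): top middle of that bin's front wall (bin x -44, z 80), a place to grip the 8 thick wall from above. Axes as the bin's
- bin_b_grip (a point): top middle of that bin's front wall (bin x -44, z 80), a place to grip the 8 thick wall from above. Axes as the bin's
- lid_a: loose bin cover, aluminium plate 93 (x, -48 to 45) by 106 (y), 4 thick. Origin: middle of the plate's underside; z up. Under it a block 70 (x) by 86 (y), 6 high, drops into the opening with 5 to spare all round. On top a black grip bar 12 (x) by 50 (y), top 34 above the origin. Starts flat on its block, origin 6 above the bench. Fits either bin, either way round. 0.11 kg
- lid_b: loose bin cover, aluminium plate 93 (x, -48 to 45) by 106 (y), 4 thick. Origin: middle of the plate's underside; z up. Under it a block 70 (x) by 86 (y), 6 high, drops into the opening with 5 to spare all round. On top a black grip bar 12 (x) by 50 (y), top 34 above the origin. Starts flat on its block, origin 6 above the bench. Fits either bin, either way round. 0.11 kg
- core_a: concrete core, a plain cylinder 30 in diameter, 36 tall, standing on end. Origin: its centre; z along its axis. 0.06 kg. Two to four cores are there in a run (None if absent)
- core_b: concrete core, a plain cylinder 30 in diameter, 36 tall, standing on end. Origin: its centre; z along its axis. 0.06 kg. Two to four cores are there in a run (None if absent)
- core_c: concrete core, a plain cylinder 30 in diameter, 36 tall, standing on end. Origin: its centre; z along its axis. 0.06 kg. Two to four cores are there in a run (None if absent)
- core_d: concrete core, a plain cylinder 30 in diameter, 36 tall, standing on end. Origin: its centre; z along its axis. 0.06 kg. Two to four cores are there in a run (None if absent)
- cube: bystander: concrete cube of 70, origin under its middle
- jar: bystander: closed jar 66 in diameter, 90 tall, origin under its middle
- brush: bystander: hand brush lying on the bench
Mind the look-alikes: they are no part of the job. Leave any orange look-alike of the core_c alone.

How it is judged:
By the outcome, as a careful person would: the job done as asked, in the order asked, and still so for the second after the job is handed in, with the robot touching nothing.
Of core_a, core_b, core_c, core_d only 2 to 4 are there at a start; the rules pass over those that are not, and their reading is None.
At some moment in a run one of core_a, core_b, core_c, core_d may be knocked a few centimetres aside while the robot is not near it.
It also fails if it takes over 210 s, if anything falls off the work surface, if the arm or the gripper's body presses on something with over 40 N, if the wrist force passes 120 N, or if a joint passes its speed limit or range.

### The arm

A 6-joint arm with a two-finger parallel gripper is mounted at the origin on the work surface. World frame = base frame: x ahead of the robot, y to its left, z up, the work surface at z = 0. Lengths are in m, angles in rad, forces in N, time in s.
With the tool pointing down it reaches from about 0.275 to 0.825 m from the base axis. Payload 4.9 kg.
Tool frame: the origin (TCP) lies midway between the tips of the shut fingers; the grasp point (between the pads) lies 19 mm behind it (bot.grip_depth is the distance from the TCP to the grasp point, in m); z points along the fingers, y is the line along which they close (so a half turn about z gives the same grasp; the last joint's range is limited). The gripper opens to 85 mm and grips with 20 to 120 N. Pads are 22 mm wide; open, the fingers measure 114 mm over their backs; the gripper's body (76 mm by 85 mm) begins 54 mm behind the grasp point. The pads swing forward as they close: fully open they stand 13 mm farther back than shut.
Start: joints at [-1.391, 0.326, -0.193, 1.052, 0, 1.437], TCP at [0.17, -0.523, 0.231] pointing down, gripper open.
Joint ranges: [-2.65, 2.65], [-0.97, 1.79], [-1.3, 1.35], [-1.93, 2.1], [-1.47, 1.37], [-3.14, 3.14]. Speed limits (rad/s): [2.57, 2.57, 3.14, 3.14, 3.14, 3.14].

### API

Orientations are given as a unit quaternion [w, x, y, z].
In Python, from cell import bot gives the robot as it stands. Calls block until the motion is done:
- bot.move_pose(position, orientation): joint-space move of the TCP to a pose.
- bot.move_linear(position, speed=0.15, rotation=None, until_force=None): straight line of the TCP; rotation=None keeps the orientation; speed is the mean speed in m/s. With until_force (N) it stops when the force on the tool has changed by that much, and returns True; else False.
- bot.goto_joints(angles): joint-space move.
- bot.set_gripper(opening, grasp_force=None): opening from 0.0 (shut) to 1.0 (fully open); grasp_force is the grip in N (None keeps the last); returns when the fingers have stopped.
- bot.wait(seconds).
- bot.solve_ik(position, orientation): joint angles nearest the present ones, or None.
- bot.camera(name): name is "scene" or "top" or "wrist"; returns the picture (420x560x3 uint8, red, green, blue); there is no depth.
- bot.calibration(name): a dict with "mtx" (3x3 intrinsics, pixels), "extrinsics" (4x4, takes a point from world to camera coordinates); the wrist camera has in their place "hand_eye" (4x4, takes a point from camera to tool coordinates, whose origin is the TCP and whose axes are the flange's). Camera axes: x right, y down, z forward; pixel columns grow to the right and rows downward; lengths in m; the calibration is good to about 2 mm. The wrist camera is an equidistant fisheye: a pixel r from the principal point sees the ray r / f radians off the axis. A picture is of the moment at which its call begins: read the wrist's pose just before it. calibration takes no time and is no camera call.
A pose or a line that the arm cannot do raises bot.PlanningError and nothing moves.
- bot.close_job(): hands the job in; it is judged then, once.
Trained networks look in the newest picture that a camera, given by its name, has taken for a name from the list of things; names that differ only in an ending like _2 or _b are one class to them, and where a whole thing is asked for, a point or a joint stands for the part that bears it (a point fixed in the world has none). Each returns a list of dicts, best first, with "confidence" (0 to 1); they miss things now and then, are a little off and sometimes report something else, mostly with a low value. They report only what shows in the picture. A call takes as long as a camera call. They do not tell look-alikes from the thing itself.
- bot.search_frame(camera, thing): "bbox" ([left, top, width, height] in pixels, round what is visible of it).
Readings, each from a call of its own:
- bot.read_clock(): time.
- bot.read_joint_positions(): joint angles.
- bot.read_joint_vel(): joint speeds.
- bot.read_joint_efforts(): joint torques, N m.
- bot.read_position(): TCP position.
- bot.read_tool_rot(): TCP orientation.
- bot.read_ft_force(): force on the tool from outside, world axes, zero at the start.
- bot.read_moment(): the same for the moment, N m.
- bot.read_gripper_width(): opening from 0.0 (shut) to 1.0 (fully open).
- bot.read_finger_force(): force on a finger pad.
Only numpy, scipy, OpenCV 4.12 (cv2) and the standard library are available. Lean on these libraries where they do the work, as an engineer would, in place of code of your own. Each camera call takes 0.05 s, during which the arm holds its last target. There are 200 camera calls.

## Working session

There is one attempt and no reset: what is moved stays moved. The work goes in short steps, each a Python script; the robot and the scene stay as the last script left them, time stands still between calls to the robot, and variables do not carry over. Pictures are saved under pics/ and viewed, at most 14 in all, crops included, and the job is handed in when it is done.

```bash
ls; mkdir -p pics; python3 - <<'E'
from cell import bot
import cv2
for n in ["scene","top"]:
    im=bot.camera(n); cv2.imwrite(f"pics/{n}0.png",im[:,:,::-1])
    c=bot.calibration(n); print(n,c)
    for t in ["board","cleat","bin_a","bin_a_strip","bin_a_grip","lid_a","core_a","cube","jar","brush"]:
        print(t,[([round(v) for v in d["bbox"]],round(d["confidence"],2)) for d in bot.search_frame(n,t)])
print(bot.calibration("wrist"), bot.read_clock())
E
```

```text
pics
scene {'mtx': array([[471.30979053,   0.        , 280.93786764],
       [  0.        , 471.30979053, 210.9758518 ],
       [  0.        ,   0.        ,   1.        ]]), 'extrinsics': array([[ 0.7640939 ,  0.64477792,  0.02054129, -0.4150183 ],
       [ 0.47502517, -0.54081364, -0.69416978, -0.26873042],
       [-0.43647634,  0.54016853, -0.71951815,  1.75801713],
       [ 0.        ,  0.        ,  0.        ,  1.        ]])}
board [([308, 112, 106, 61], 0.65)]
cleat [([307, 112, 104, 63], 0.82)]
bin_a [([207, 195, 48, 50], 0.7), ([243, 171, 47, 47], 0.57)]
bin_a_strip [([207, 196, 48, 50], 0.78), ([244, 170, 46, 49], 0.53)]
bin_a_grip [([206, 200, 50, 48], 0.7)]
lid_a [([284, 208, 39, 30], 0.84), ([238, 238, 45, 31], 0.55)]
core_a [([182, 231, 14, 18], 0.61), ([146, 267, 15, 14], 0.57), ([184, 289, 10, 17], 0.51), ([198, 253, 11, 14], 0.42)]
cube [([311, 225, 37, 37], 0.79), ([197, 252, 10, 15], 0.56)]
jar [([246, 274, 25, 36], 0.86), ([309, 109, 104, 66], 0.33)]
brush [([147, 307, 70, 37], 0.66)]
top {'mtx': array([[432.2895397 ,   0.        , 279.340923  ],
       [  0.       
[... 746 characters left out ...]
, 241, 15, 13], 0.54), ([412, 240, 18, 13], 0.5), ([73, 135, 78, 145], 0.38)]
cube [([264, 129, 32, 32], 0.66)]
jar [([364, 148, 35, 29], 0.69)]
brush [([432, 167, 38, 75], 0.92)]
{'mtx': array([[325.1922621 ,   0.        , 280.88778323],
       [  0.        , 325.1922621 , 208.20816297],
       [  0.        ,   0.        ,   1.        ]]), 'hand_eye': array([[-3.24161599e-04, -9.54239887e-01, -2.99042024e-01,
         7.66820392e-02],
       [ 9.99999947e-01, -3.01976761e-04, -1.20395492e-04,
        -2.79955479e-05],
       [ 2.45824386e-05, -2.99042048e-01,  9.54239935e-01,
        -1.42083007e-01],
       [ 0.00000000e+00,  0.00000000e+00,  0.00000000e+00,
         1.00000000e+00]])} 1.1
```

View pics/scene0.png

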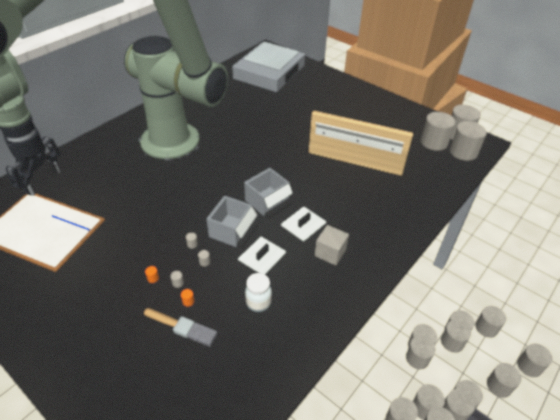

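View pics/top0.png

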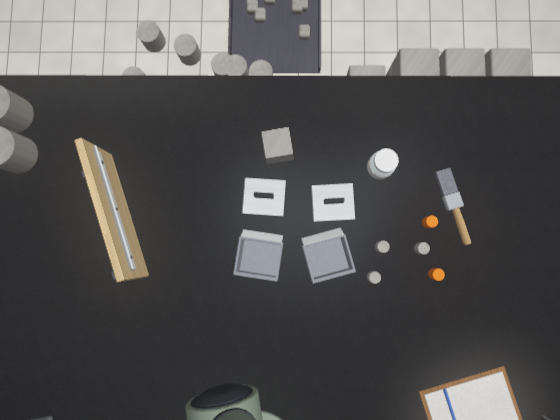

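The scene shows three grey cores (top 383,247 / 374,278 / 423,248), with two orange look-alikes at (431,222) and (437,274) that I'll leave. The bins are at (260,256) and (328,256), their strips facing up the image. The lids are at (264,197) and (333,202), and the board is at left with its cleat facing right.

```bash
cat > h.py <<'E'
import numpy as np, cv2
from cell import bot
from scipy.spatial.transform import Rotation as R
def q(r): x=r.as_quat(); return [x[3],x[0],x[1],x[2]]
def rot(wxyz): return R.from_quat([wxyz[1],wxyz[2],wxyz[3],wxyz[0]])
def cam(name):
    """(K, Twc world->cam, fisheye) for current state"""
    c=bot.calibration(name)
    if name!="wrist": return c["mtx"],np.array(c["extrinsics"]),False
    T=np.eye(4); T[:3,:3]=rot(bot.read_tool_rot()).as_matrix(); T[:3,3]=bot.read_position()
    return c["mtx"],np.linalg.inv(T@c["hand_eye"]),True
def ray(cm,uv):
    K,E,f=cm; p=np.linalg.inv(K)@np.array([uv[0],uv[1],1.])
    if f:
        r=np.hypot(p[0],p[1]); d=np.array([p[0]/r*np.sin(r),p[1]/r*np.sin(r),np.cos(r)]) if r>1e-9 else np.array([0,0,1.])
    else: d=p/np.linalg.norm(p)
    Rm=E[:3,:3]; return -Rm.T@E[:3,3], Rm.T@d
def onz(cm,uv,z):
    o,d=ray(cm,uv); return o+d*(z-o[2])/d[2]
def proj(cm,P):
    K,E,f=cm; p=np.atleast_2d(P)@E[:3,:3].T+E[:3,3]
    if f:
        r=np.hypot(p[:,0],p[:,1]); th=np.arctan2(r,p[:,2]); s=th/np.maximum(r,1e-12); n=p[:,:2]*s[:,None]
    else: n=p[:,:2]/p[:,2:]
    return n@np.diag([K[0,0],K[1,1]])+K[:2,2]
def tri(*pairs):
    A=np.zeros((3,3));b=np.zeros(3)
    for cm,uv in pairs:
        o,d=ray(cm,uv); M=np.eye(3)-np.outer(d,d); A+=M;b+=M@o
    return np.linalg.solve(A,b)
def down(yaw): # tool z down, tool x at yaw in world
    return R.from_euler('z',yaw)*R.from_euler('x',np.pi)
def snap(name,fn=None):
    cm=cam(name); im=bot.camera(name)
    if fn: cv2.imwrite(f"pics/{fn}.png",im[:,:,::-1])
    return cm,im
E
python3 - <<'E'
from h import *
np.set_printoptions(precision=3,suppress=True)
t=cam("top")
for n,uv,z in [("binL",(260,256),.08),("binR",(328,256),.08),("lidL",(264,197),.01),("lidR",(333,202),.01),("c1",(383,247),.036),("c2",(374,278),.036),("c3",(423,248),.036),("o1",(431,222),.036),("o2",(437,274),.036),("cleat1",(97,147),.148),("cleat2",(132,268),.148),("jar",(385,160),.09),("cube",(277,140),.07)]:
    print(n,onz(t,uv,z)[:2])
s=cam("scene")
for n,a,b in [("c2",(374,278),(191,237)),("c1",(383,247),(204,254)),("c3",(423,248),(177,275))]: print(n,tri((t,a),(s,b)))
print(R.from_quat(np.roll(bot.read_tool_rot(),-1)).as_matrix())
E
```

```text
binL [ 0.488 -0.008]
binR [ 0.491 -0.17 ]
lidL [ 0.64 -0.01]
lidR [ 0.629 -0.189]
c1 [ 0.514 -0.311]
c2 [ 0.438 -0.288]
c3 [ 0.513 -0.409]
o1 [ 0.578 -0.431]
o2 [ 0.45  -0.442]
cleat1 [0.736 0.372]
cleat2 [0.458 0.276]
jar [ 0.723 -0.306]
cube [ 0.776 -0.044]
c2 [ 0.438 -0.289  0.027]
c1 [ 0.515 -0.311  0.031]
c3 [ 0.514 -0.41   0.032]
[[ 0.951  0.309 -0.   ]
 [ 0.309 -0.951  0.   ]
 [ 0.    -0.    -1.   ]]
```

```bash
cat > meas.py <<'E'
from h import *
import pickle
def ortho(cm,im,z,x0,x1,y0,y1,s=0.0005):
    # rows: x decreasing downwards from x1 ; cols: y decreasing from y1
    xs=np.arange(x1,x0,-s); ys=np.arange(y1,y0,-s)
    X,Y=np.meshgrid(xs,ys,indexing='ij'); P=np.stack([X,Y,np.full_like(X,z)],-1).reshape(-1,3)
    uv=proj(cm,P).reshape(X.shape+(2,)).astype(np.float32)
    return cv2.remap(im,uv[...,0],uv[...,1],cv2.INTER_LINEAR)
E
python3 - <<'E'
from meas import *
out={}
def go(k,p,yaw):
    bot.move_pose(p,q(down(yaw))); bot.wait(0.3); out[k]=snap("wrist","w_"+k)
go("cores",[0.52,-0.30,0.28],0)
go("bins1",[0.58,-0.13,0.28],0)
go("bins2",[0.58,-0.03,0.28],0)
go("board",[0.54,0.16,0.33],np.radians(19+90))
go("board2",[0.61,0.19,0.33],np.radians(19+90))
pickle.dump(out,open("m.pkl","wb"))
print(bot.read_clock())
E
python3 - <<'E'
import cv2,numpy as np
f=lambda n:cv2.imread(f"pics/w_{n}.png")
m=np.vstack([np.hstack([f("cores"),f("bins1")]),np.hstack([f("bins2"),f("board")])])
cv2.imwrite("pics/mont.png",cv2.resize(m,(800,600)))
E
```

```text
7.425
```

View pics/mont.png

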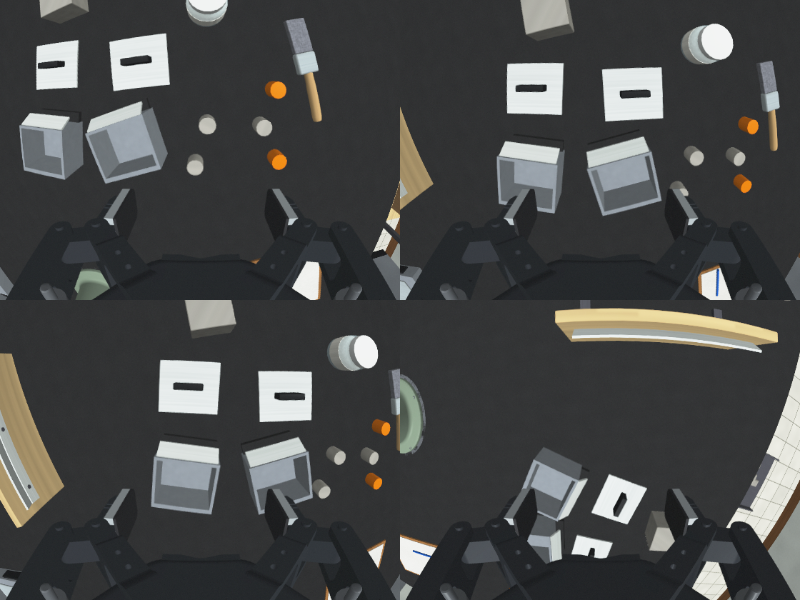

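The wrist views confirm the three grey cores, two oranges apart from them, both bins and lids clear, and the cleat as a bright line before the board. Next come rectified close-ups for the fits.

```bash
python3 - <<'E'
from meas import *
np.set_printoptions(precision=4,suppress=True)
m=pickle.load(open("m.pkl","rb"))
g=lambda k,z,*a:ortho(*m[k],z,*a)
# lids: white plate top z=.010
for n,k,c in [("lidL","bins1",(.64,-.01)),("lidL","bins2",(.64,-.01)),("lidR","bins1",(.629,-.189)),("lidR","bins2",(.629,-.189))]:
    o=g(k,.010,c[0]-.085,c[0]+.085,c[1]-.085,c[1]+.085); gr=o.min(2)
    msk=(gr>150).astype(np.uint8)
    cs,_=cv2.findContours(msk,cv2.RETR_EXTERNAL,cv2.CHAIN_APPROX_NONE); ct=max(cs,key=cv2.contourArea)
    (u,v),wh,a=cv2.minAreaRect(ct); print(n,k,c[0]+.085-v*.0005,c[1]+.085-u*.0005,np.array(wh)*.5,a)
# cores: all blobs at z=.036
for k in ["cores","bins1"]:
  for n,c in [("c1",(.514,-.311)),("c2",(.438,-.288)),("c3",(.513,-.409))]:
    o=g(k,.036,c[0]-.035,c[0]+.035,c[1]-.035,c[1]+.035); gr=o.min(2)
    cs,_=cv2.findContours((gr>165).astype(np.uint8),cv2.RETR_EXTERNAL,cv2.CHAIN_APPROX_NONE)
    if cs:
        ct=max(cs,key=cv2.contourArea); (u,v),r=cv2.minEnclosingCircle(ct); print(k,n,c[0]+.035-v*.0005,c[1]+.035-u*.0005,r*.5)
a=g("bins2",.08,.41,.56,-.08,.07,.000375); b=g("bins1",.08,.41,.56,-.25,-.10,.000375)
top=np.hstack([a[:400,:400],b[:400,:400]])
cv2.imwrite("pics/orth_bins.png",top[:,:,::-1])
def bo(k,z):
    # board frame ortho: centre (0.597,.324), yaw 109deg
    yaw=np.radians(109); xb=np.array([np.cos(yaw),np.sin(yaw)]); yb=np.array([-xb[1],xb[0]])
    xs=np.arange(.05,-.05,-.0005); ys=np.arange(.2,-.2,-.0005); X,Y=np.meshgrid(xs,ys,indexing='ij')
    P=np.array([.597,.324])+X[...,None]*xb+Y[...,None]*yb
    P=np.dstack([P,np.full(X.shape,z)]).reshape(-1,3); uv=proj(m[k][0],P).reshape(X.shape+(2,)).astype(np.float32)
    return cv2.remap(m[k][1],uv[...,0],uv[...,1],cv2.INTER_LINEAR)
tc=snap("top"); m["top"]=tc
cv2.imwrite("pics/orth_board.png",np.vstack([bo("board",.148),bo("board2",.148),bo("top",.148)])[:,:,::-1])
E
```

```text
lidL bins1 0.6417589874267577 -0.010346298217773428 [106.5066  93.5158] 3.3446500301361084
lidL bins2 0.6416227264404297 -0.010150024414062486 [106.1306  93.3569] 3.3446505069732666
lidR bins1 0.629224983215332 -0.1893522033691406 [ 93.4349 106.4971] 86.40122985839844
lidR bins2 0.6290869903564453 -0.189094856262207 [ 93.4041 106.7682] 86.37342834472656
cores c1 0.516315773010254 -0.311753044128418 14.192242622375488
cores c2 0.4401086959838867 -0.2898913040161133 13.982637405395508
cores c3 0.5133968925476075 -0.41109557342529296 14.148209571838379
bins1 c1 0.5164174423217773 -0.3110126419067383 13.727229118347168
bins1 c2 0.44599999999999995 -0.294 10.700516700744629
bins1 c3 0.51375 -0.41025 13.860965728759766
```

View pics/orth_bins.png

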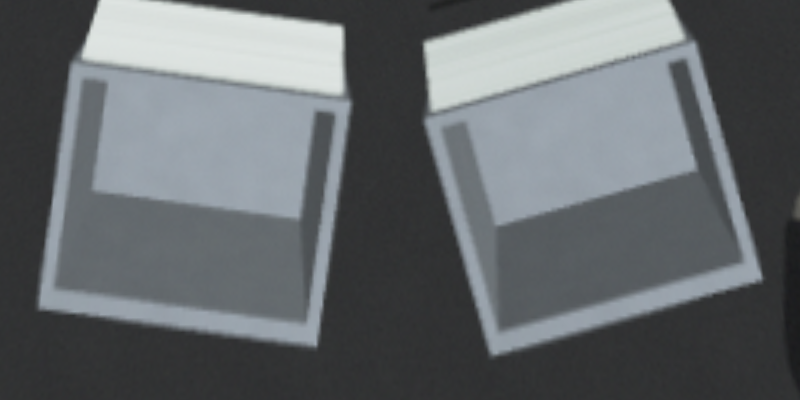

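View pics/orth_board.png

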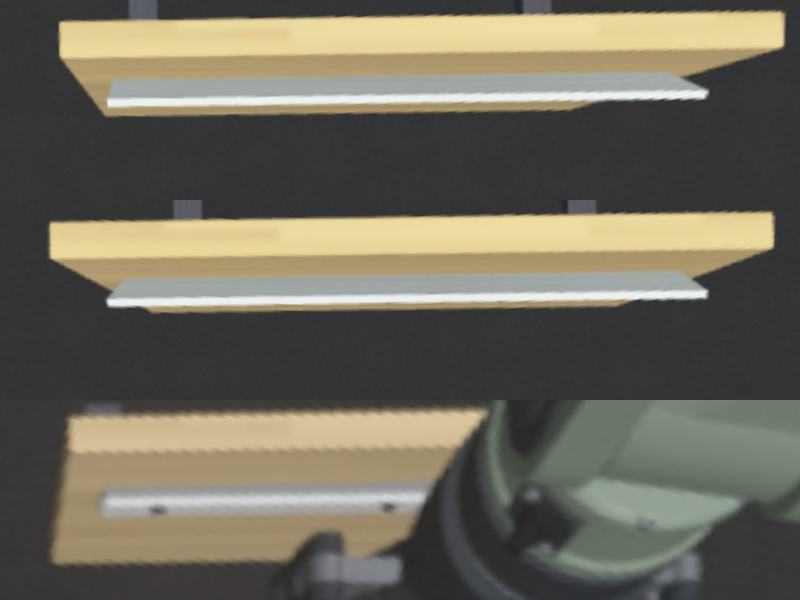

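The fits agree with the nominal sizes. In pixels of the rectified bin picture:
- Left bin rim corners: (72,60), (350,100), (38,308), (317,348).
- Right bin rim corners: (425,114), (694,42), (493,355), (762,281).
- Cleat edge in the board picture: (107,102) to (708,93). It reads the same from both views at z=0.148, so its height checks out.

I'll check bin height from two views, then hang the left bin.

```bash
cat > plan.py <<'E'
from meas import *
BYAW=np.radians(109.86); xb=np.array([np.cos(BYAW),np.sin(BYAW),0]); yb=np.array([-xb[1],xb[0],0])
O=np.array([.6001,.3264,0])+.017*xb     # board origin
bins={"L":(np.array([.485,-.00305,0]),np.radians(-7.95)),"R":(np.array([.4872,-.17215,0]),np.radians(15.5))}
S=-np.pi/2
DEP=.030   # tip below rim
def tcp_for(org,yaw):
    return org+np.array([-.044*np.cos(yaw),-.044*np.sin(yaw),.08-DEP])
def home(y): return O-.065*xb+y*yb+np.array([0,0,.085])
def hungtcp(y,dx,dz): return tcp_for(home(y)+dx*xb+np.array([0,0,dz]),BYAW)
E
python3 - <<'E'
from plan import *
np.set_printoptions(precision=3,suppress=True)
m=pickle.load(open("m.pkl","rb"))
# height check: L bin front corners, pixels via proj in bins2; R in bins1 -> other view by matching template
for nm,c in [("binL rear-left",(.56-60*.000375,.07-72*.000375)),("binL rear-right",(.56-100*.000375,.07-350*.000375)),("binR rear-left",(.56-114*.000375,-.10-25*.000375)),("binR front-right",(.56-281*.000375,-.1-362*.000375))]:
    r,o=("bins2","bins1") if "L" in nm else ("bins1","bins2")
    P=np.array([*c,.08]); best=[]
    for z in np.arange(.06,.1,.001):
        a=ortho(*m[r],.08,c[0]-.012,c[0]+.012,c[1]-.012,c[1]+.012).astype(np.float32)
        # same pixel ray, other height
        Pz=onz(m[r][0],proj(m[r][0],P)[0],z)
        b=ortho(*m[o],z,Pz[0]-.012,Pz[0]+.012,Pz[1]-.012,Pz[1]+.012).astype(np.float32)
        h=min(len(a),len(b)); best.append((np.corrcoef(a[:h,:h].ravel(),b[:h,:h].ravel())[0,1] if a.shape==b.shape else -1,z))
    print(nm,max(best))
for s in (1,-1):
    for k,(o,y) in bins.items():
        print(s,k,bot.solve_ik(tcp_for(o,y),q(down(y+s*np.pi/2))))
    for y in (.07,-.07):
        for d in ((-.12,.035),(0,0)): print(s,y,bot.solve_ik(hungtcp(y,*d),q(down(BYAW+s*np.pi/2))))
    for z in (.1,.25): print(s,"lid",bot.solve_ik(np.array([.629,-.189,z]),q(down(s*np.pi/2))))
E
```

```text
binL rear-left (-1, np.float64(0.10000000000000003))
binL rear-right (np.float64(0.8674460409801983), np.float64(0.07400000000000001))
binR rear-left (np.float64(0.9217608403086542), np.float64(0.07300000000000001))
binR front-right (np.float64(0.9236336612582382), np.float64(0.07700000000000001))
1 L [-0.161  0.357 -0.702  0.512  0.     1.549]
1 R [-0.546  0.414 -0.602  0.554  0.     0.755]
1 0.07 [ 0.049  0.489 -0.105  0.977  0.    -0.298]
1 0.07 [ 0.243  0.503 -0.178  0.889  0.    -0.104]
1 -0.07 [ 0.104  0.76   0.378  1.189  0.    -0.243]
1 -0.07 [ 0.263  0.763  0.293  1.101  0.    -0.084]
1 lid [-0.404  0.624 -0.062  0.885  0.     1.167]
1 lid [-0.404  0.521  0.156  1.206  0.     1.167]
-1 L [-0.161  0.357 -0.702  0.512  0.    -1.593]
-1 R [-0.546  0.414 -0.602  0.554  0.    -2.387]
-1 0.07 [ 0.049  0.489 -0.105  0.977  0.     2.844]
-1 0.07 [ 0.243  0.503 -0.178  0.889  0.     3.038]
-1 -0.07 [0.104 0.76  0.378 1.189 0.    2.899]
-1 -0.07 [0.263 0.763 0.293 1.101 0.    3.058]
-1 lid [-0.404  0.624 -0.062  0.885  0.    -1.975]
-1 lid [-0.404  0.521  0.156  1.206  0.    -1.975]
```

```bash
sed -i 's#^S=.*#S=np.pi/2#' plan.py; cat >> plan.py <<'E'
def grab(k):
    o,y=bins[k]; p=tcp_for(o,y); r=q(down(y+S))
    bot.set_gripper(.5)
    bot.move_pose(p+[0,0,.08],r); hit=bot.move_linear(p,.12,until_force=8)
    bot.set_gripper(0,70); bot.wait(.2); w=bot.read_gripper_width()
    bot.move_linear(p+[0,0,.12],.15); print("grab",k,hit,w,bot.read_ft_force(),bot.read_moment(),bot.read_clock())
def approach(y):
    bot.move_pose(hungtcp(y,-.12,.034),q(down(BYAW+S)))
E
python3 - <<'E'
from plan import *
np.set_printoptions(precision=3,suppress=True)
grab("L"); approach(-.07); bot.wait(.2)
print(bot.read_position(),hungtcp(-.07,-.12,.034),bot.read_ft_force(),bot.read_moment(),bot.read_clock())
snap("wrist","held"); cm,im=snap("scene"); cv2.imwrite("pics/held2.png",np.vstack([cv2.resize(im[80:260,180:440],(780,540)) ])[:,:,::-1])
E
```

```text
grab L False 0.07938387418909146 [ 0.654  0.255 -3.183] [0.02  0.123 0.012] 11.5667
[0.738 0.15  0.169] [0.738 0.151 0.169] [-0.451  0.932 -2.412] [-0.09  -0.034  0.051] 13.3417
```

View pics/held2.png

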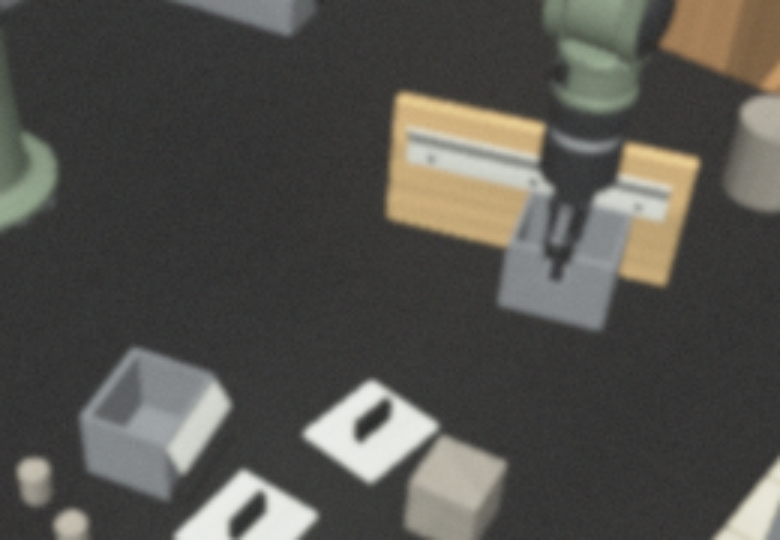

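View pics/held.png

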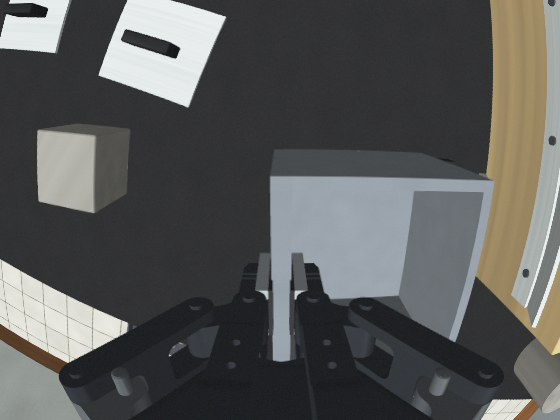

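The bin is held; its +y rim corners show at (272,178) front and (493,181) rear. I'll compare them with the predicted pixels for slip and sag, then go in.

```bash
cat >> plan.py <<'E'
def hang(y,d=0.0025,fend=10,zend=-.004,xfix=0.,zfix=0.):
    """xfix/zfix: offset to TCP for slip"""
    f=lambda dx,dz: hungtcp(y,dx+xfix,dz+zfix)
    z0=.034; x0=-.577*z0+d
    print("in",bot.move_linear(f(x0,z0),.10,until_force=10))
    h=bot.move_linear(f(-.577*.006+d-.001,.006),.05,until_force=fend); p=bot.read_position()
    print("slope",h,p[2]-f(0,0)[2],bot.read_ft_force())
    return h
def settle(y,xfix=0.,zfix=0.):
    p=np.array(bot.read_position()); t=p.copy(); t[2]=hungtcp(y,0,-.006+zfix)[2]
    h=bot.move_linear(t,.03,until_force=8); p=np.array(bot.read_position())
    print("settle",h,"dz",p[2]-hungtcp(y,0,0)[2],"dx",(p-hungtcp(y,0,0))@xb,bot.read_ft_force(),bot.read_clock())
E
python3 - <<'E'
from plan import *
np.set_printoptions(precision=3,suppress=True)
cm=cam("wrist"); Rz=R.from_euler('z',BYAW)
org=home(-.07)-.12*xb+[0,0,.034]
for p in (0,1,2,3,4):
    piv=np.array([-.044,0,.07])
    c=np.array([[-.048,.053,.08],[.045,.053,.08]])
    c=R.from_euler('y',p,degrees=True).apply(c-piv)+piv
    print(p,proj(cm,Rz.apply(c)+org).round(1).tolist())
E
```

```text
0 [[270.4, 176.0], [496.0, 180.6]]
1 [[270.9, 176.0], [494.3, 179.8]]
2 [[271.4, 176.0], [492.5, 178.9]]
3 [[271.9, 176.1], [490.7, 178.1]]
4 [[272.4, 176.1], [488.8, 177.3]]
```

```bash
python3 - <<'E'
from plan import *
np.set_printoptions(precision=3,suppress=True)
h=hang(-.07)
if not h: settle(-.07)
snap("wrist","hang1"); bot.wait(.1); print(bot.read_clock())
E
```

```text
in False
slope False 0.006169001136499874 [-0.294  0.411 -1.102]
settle True dz 0.0008522146325577185 dx -0.0004839686443295724 [-1.309  1.272  6.95 ] 15.7167
15.8667
```

View pics/hang1.png

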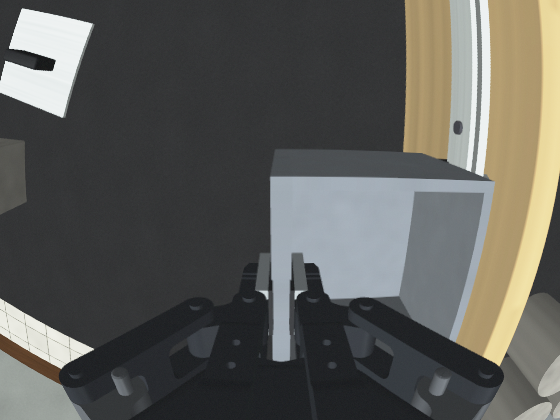

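The bin is on the cleat, within 1 mm of home. I'll release, check it, and fetch the second bin.

```bash
python3 - <<'E'
from plan import *
np.set_printoptions(precision=3,suppress=True)
bot.set_gripper(.4); p=np.array(bot.read_position())
bot.move_linear(p+[0,0,.14],.2); bot.wait(.1); c1=snap("wrist","rel1"); pickle.dump(c1,open("rel1.pkl","wb"))
grab("R"); approach(.07); bot.wait(.2); c2=snap("wrist","held_b")
Rz=R.from_euler('z',BYAW)
org=home(.07)-.12*xb+[0,0,.034]
for pp in (0,1,2,3):
    piv=np.array([-.044,0,.07]); c=np.array([[-.048,.053,.08],[.045,.053,.08]])
    c=R.from_euler('y',pp,degrees=True).apply(c-piv)+piv
    print(pp,proj(c2[0],Rz.apply(c)+org).round(1).tolist())
corners=np.array([[-.048,.053,.08],[.045,.053,.08],[-.048,-.053,.08],[.045,-.053,.08]])
print("hung pred",proj(c1[0],Rz.apply(corners)+home(-.07)).round(1).tolist())
cv2.imwrite("pics/pair1.png",cv2.resize(np.vstack([c1[1],c2[1]]),(400*1,600))[:,:,::-1])
cv2.imwrite("pics/pair1.png",cv2.resize(np.hstack([c1[1],c2[1]]),(800,300))[:,:,::-1])
E
```

```text
grab R False 0.0834475265553392 [-0.455 -0.247 -3.627] [-0.05   0.18  -0.025] 21.7917
0 [[272.5, 177.0], [497.8, 181.2]]
1 [[273.0, 177.1], [496.0, 180.4]]
2 [[273.5, 177.1], [494.2, 179.6]]
3 [[274.0, 177.1], [492.4, 178.7]]
hung pred [[276.2, 141.7], [393.3, 144.3], [276.7, 267.2], [381.7, 265.1]]
```

View pics/pair1.png

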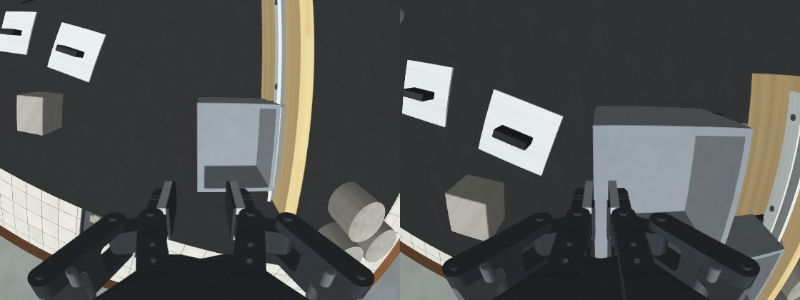

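Bin one sits on the predicted corners. Bin two is held with rim corners at about (270,176) and (491,178), as predicted with slight sag. I'll hang it now.

```bash
python3 - <<'E'
from plan import *
np.set_printoptions(precision=3,suppress=True)
h=hang(.07)
if h: raise SystemExit
settle(.07)
bot.set_gripper(.4); p=np.array(bot.read_position())
bot.move_linear(p+[0,0,.12],.2)
# view of both from the front
bot.move_pose(home(0)-.05*xb+[0,0,.23],q(down(BYAW+np.pi))); bot.wait(.2)
c1=snap("wrist","both"); pickle.dump(c1,open("both.pkl","wb"))
Rz=R.from_euler('z',BYAW)
corners=np.array([[-.048,.053,.08],[.045,.053,.08],[-.048,-.053,.08],[.045,-.053,.08]])
for y in (.07,-.07): print(proj(c1[0],Rz.apply(corners)+home(y)).round(1).tolist())
t=snap("top","t2"); print(bot.read_clock())
for d in bot.search_frame("top","core_a"): 
    b=d["bbox"]; print(b,d["confidence"],onz(t[0],(b[0]+b[2]/2,b[1]+b[3]/2),.025)[:2])
E
```

```text
in False
slope False 0.006110946317541527 [-0.512  0.125 -2.722]
settle True dz 0.0008902185902911475 dx -0.0004400759668560446 [-0.378  0.626  4.866] 25.5583
[[406.7, 195.4], [395.3, 279.0], [299.3, 194.8], [297.5, 282.0]]
[[262.7, 194.8], [264.6, 282.0], [155.3, 195.5], [166.7, 279.1]]
28.3833
[423.8, 216.2, 16.0, 11.2] 0.71 [ 0.579 -0.436]
[427.6, 268.0, 16.6, 13.4] 0.54 [ 0.447 -0.443]
[412.9, 239.6, 17.5, 11.0] 0.46 [ 0.52  -0.409]
```

View pics/both.png

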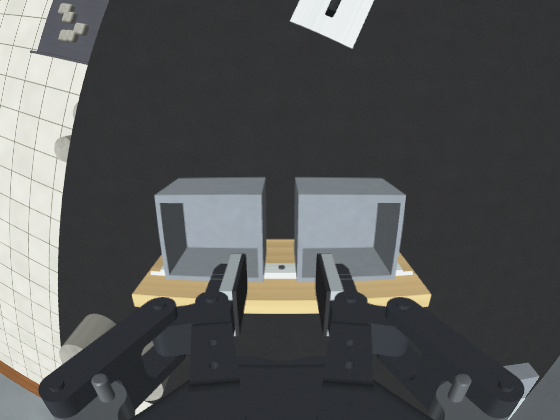

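Both bins are home: rim corners at (157,195), (266,193), (295,193) and (404,193) against predictions of 155–407. Next are the cores, with a fresh look before each pick in case one has moved.

```bash
cat >> plan.py <<'E'
def cores():
    cm,im=snap("wrist"); X1,Y1=.66,-.20
    o=ortho(cm,im,.036,.38,X1,-.52,Y1); v=o.astype(int)
    msk=((v.min(2)>150)&(v.max(2)-v.min(2)<40)).astype(np.uint8)
    res=[]
    for c in cv2.findContours(msk,cv2.RETR_EXTERNAL,cv2.CHAIN_APPROX_NONE)[0]:
        (u,w),r=cv2.minEnclosingCircle(c); a=cv2.contourArea(c)
        if 11<r*.5<17 and a>.75*np.pi*r*r: res.append((X1-w*.0005,Y1-u*.0005))
    return res
def look():
    bot.move_pose([.52,-.30,.26],q(down(0))); bot.wait(.1); return cores()
def pick(c):
    p=np.array([c[0],c[1],.008]); bot.set_gripper(.6)
    bot.move_pose(p+[0,0,.06],q(down(0))); h=bot.move_linear(p,.12,until_force=8)
    bot.set_gripper(0,40); w=bot.read_gripper_width(); bot.move_linear(p+[0,0,.2],.25)
    print("pick",c,h,"w",w*85,bot.read_clock()); return .29<w<.45
def drop(y):
    p=home(y); p[2]=.085+.005+.008+.008; r=q(down(BYAW+S))
    bot.move_pose(p+[0,0,.12],r); h=bot.move_linear(p,.15,until_force=6)
    bot.set_gripper(.43); bot.move_linear(p+[0,0,.12],.25); print("drop",h,bot.read_clock())
E
python3 - <<'E'
from plan import *
cs=look(); print(np.round(cs,4))
c=min(cs,key=lambda c:np.hypot(c[0]-.44,c[1]+.29))
snap("wrist","precore")
if pick(c): drop(.07+.023)
cs=look(); print(np.round(cs,4)); snap("wrist","after1")
E
```

```text
[[ 0.4404 -0.2899]
 [ 0.5134 -0.4108]
 [ 0.5163 -0.3115]]
pick (0.44039219665527346, -0.28986926269531255) False w 28.748427858123264 35.175
drop True 38.7917
[[ 0.5135 -0.4108]
 [ 0.5163 -0.3115]]
```

```bash
python3 - <<'E'
import cv2
im=cv2.imread("pics/after1.png"); cv2.imwrite("pics/crop1.png",cv2.resize(im[80:260,200:440],(800,600)))
E
```

```text
(no output)
```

View pics/crop1.png

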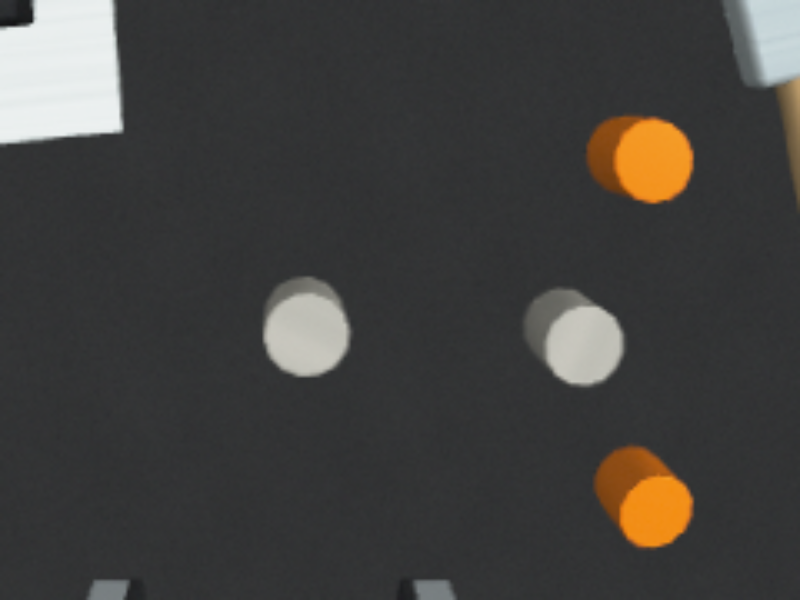

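The remaining candidates in the crop are grey at (305,333) and (583,343), and orange at (653,160) and (655,510). The grey ones are the concrete cores and the orange ones are the look-alikes to leave. I'll take the two grey ones.

```bash
sed -i 's/print("drop",h,/print("drop",h,zz,/; s/    bot.set_gripper(.43); bot/    zz=bot.read_position()[2]-p[2]; bot.set_gripper(.43); bot/' plan.py; python3 - <<'E'
from plan import *
c=min(cores(),key=lambda c:np.hypot(c[0]-.516,c[1]+.31))
ok=pick(c)
if ok: drop(.07-.023)
cs=look(); print(np.round(cs,4))
if ok and len(cs)==1 and pick(cs[0]): drop(-.07)
# view bins, clear of fingers
bot.move_pose(home(0)-.05*xb+[0,0,.23],q(down(BYAW+np.pi))); bot.wait(.2)
snap("wrist","both2"); snap("top","t3"); snap("scene","s3"); print(bot.read_clock())
E
python3 - <<'E'
import cv2,numpy as np
a=cv2.imread("pics/both2.png")[150:330,130:430]; b=cv2.imread("pics/s3.png")[80:350,130:420]
cv2.imwrite("pics/m3.png",np.hstack([cv2.resize(a,(430,258)),cv2.resize(b,(277,258))]))
E
```

```text
pick (0.51624609375, -0.31173604583740233) False w 28.543979672605 44.2083
drop True 0.014413788025719881 47.8583
[[ 0.5134 -0.4108]]
pick (0.513427734375, -0.4107984924316406) False w 29.1480054665666 53.275
drop True 0.014440979294262413 57.3833
59.1917
```

View pics/m3.png

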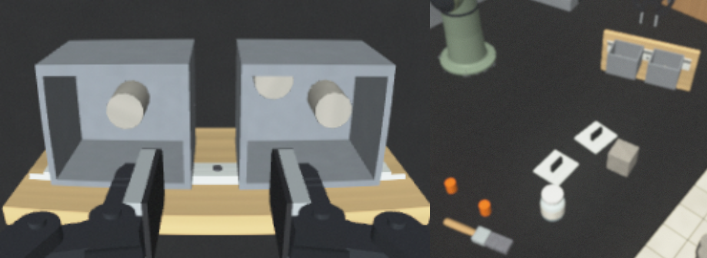

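All three cores are in the bins and the bins still show the same corner pixels. On to the lids.

```bash
cat >> plan.py <<'E'
lids={"L":(.6417,-.0102,np.radians(-3.34)),"R":(.6292,-.1892,np.radians(3.6))}
def lid(k,y):
    x,yy,a=lids[k]; p=np.array([x,yy,.017])
    bot.set_gripper(.5); bot.move_pose(p+[0,0,.07],q(down(a+S))); h=bot.move_linear(p,.1,until_force=6)
    dz=bot.read_position()[2]-.006; bot.set_gripper(0,50); w=bot.read_gripper_width()*85
    p=np.array(bot.read_position()); bot.move_linear(p+[0,0,.22],.25); print("lid",h,dz,w,bot.read_ft_force(),bot.read_clock())
    t=home(y); t[2]=.165+dz; bot.move_pose(t+[0,0,.06],q(down(BYAW+S))); bot.move_linear(t+[0,0,.014],.12)
    h=bot.move_linear(t-[0,0,.003],.03,until_force=5); e=bot.read_position()[2]-t[2]
    print("place",h,"dz",e,bot.read_ft_force(),bot.read_clock()); return e
E
python3 - <<'E'
from plan import *
e=lid("L",-.07); snap("wrist","lid1")
if e<.004:
    bot.set_gripper(.35); p=np.array(bot.read_position()); bot.move_linear(p+[0,0,.1],.2)
E
```

```text
lid False 0.01150193496179019 11.120927376844667 [-0.41506411  0.34858918 -0.85400594] 64.3667
place True dz 0.0005884307639865971 [-1.03005349e-03 -2.37632338e-02  3.76030473e+00] 66.7417
```

```bash
python3 - <<'E'
from plan import *
e=lid("R",.07)
if e<.004:
    bot.set_gripper(.35); p=np.array(bot.read_position()); bot.move_linear(p+[0,0,.1],.2)
    bot.move_pose(home(0)-.12*xb+[0,0,.23],q(down(BYAW+np.pi))); bot.wait(.3)
    c,im=snap("wrist","fin"); s=snap("scene","s4")[1]
    Rz=R.from_euler('z',BYAW); k=np.array([[-.048,.053,.084],[.045,.053,.084],[-.048,-.053,.084],[.045,-.053,.084]])
    for y in (.07,-.07): print(proj(c,Rz.apply(k)+home(y)).round(1).tolist())
    cv2.imwrite("pics/m4.png",np.hstack([cv2.resize(im[120:360,100:460],(600,400)),cv2.resize(s[90:190,300:350],(200,400))])[:,:,::-1])
print(bot.read_clock())
E
```

```text
lid False 0.011518566811904338 10.719673656305238 [-0.71446307  0.46072657 -1.35925475] 72.2333
place True dz 0.0004946077100443647 [-0.31965877 -1.38706986  4.65925865] 74.9167
[[399.6, 261.4], [386.6, 331.7], [298.3, 263.8], [296.2, 336.0]]
[[264.0, 263.8], [266.0, 336.0], [162.6, 261.4], [175.6, 331.7]]
77.8333
```

View pics/m4.png

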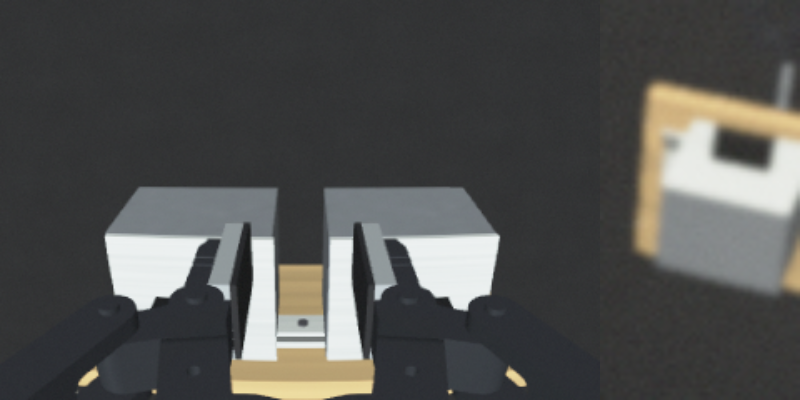

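Both lids lie on their predicted corners (105,235 → 163,261, and 499,235 → 399,261), seated and level. I'll hand the job in.

```bash
python3 -c "
from cell import bot
print(bot.close_job(), bot.read_clock())"
```

```text
the job is handed in; nothing more can be done
the job is handed in; nothing more can be done
```

The job is handed in: both bins hang home on the cleat, all three grey cores are in them (two in one, one in the other), a lid sits level on each, and the cube, jar, brush and orange look-alikes were not touched.

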